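# Put the kettle on

## Robot

A 6-joint arm with a two-finger parallel gripper is mounted at the origin on a cart in front of the work surface, level with it; the furniture and walls round the work are solid. World frame = base frame: x ahead of the robot, y to its left, z up, the work surface at z = 0. Lengths are in mm, angles in degrees, forces in N, time in s.
With the tool pointing down it reaches from about 300 to 850 mm from the base axis. Payload 4.2 kg.
Tool frame: the origin (TCP) lies midway between the tips of the shut fingers; the grasp point (between the pads) lies 19 mm behind it (pinch_z is the distance from the TCP to the grasp point, in mm); z points along the fingers, y is the line along which they close (so a half turn about z gives the same grasp; the last joint's range is limited). The gripper opens to 91 mm and grips with 3 to 60 N. Pads are 32 mm wide; open, the fingers measure 118 mm over their backs; the gripper's body (76 mm by 178 mm) begins 60 mm behind the grasp point.
Start: joints at [-66.578, 18.312, 89.639, -0, 72.044, -1.146], TCP at [239.078, -522.958, 213.976] pointing down, gripper open.
Joint ranges: [-177.97, 177.97], [-48.28, 115.42], [12.27, 149.76], [-77.06, 257.06], [2.81, 150.46], [-146.56, 146.56]. Speed limits (degrees/s): [147.25, 147.25, 180, 180, 180, 180].

## Interface

Orientations are given as [roll, pitch, yaw] about the fixed x, y, z axes, in that order (R = Rz(yaw) Ry(pitch) Rx(roll)).
In Python, from workcell import * gives the robot as it stands.
- The arm moves only by the tool step_arm, never from a script. Its argument "steps" is a list of rows, each a list of 7 numbers: the turn, a rotation vector about the tool's x, y, z in degrees, then the shift along the tool's x, y, z in mm, then the opening, from 0 (shut) to 1 (fully open). In form: [[rx, ry, rz, x, y, z, hand], ...]. A call has exactly 8 rows; each row shifts and turns the commanded pose from where the row before left it, along the tool's axes as they then stand; what a row does not reach is not made up. A row lasts 1/8 s, in which the tool goes at most 62.5 mm and 10.7 degrees, less where a joint would pass 70% of its speed; a pose out of reach is approached as far as the arm can. A call is refused whole if a number of a shift passes 62.5 or a number of a turn 10.7, either way. A call with a gripper value outside its range is refused whole. The fingers move at their own pace and stop on an object; "force" is the grip in N (left out, the last holds). Time passes only in rows, so rows that do not move let the fingers close, or fill a call up. It gives the time, the measured TCP pose, the force, the opening and the grip force at its end, in the units of the state.
- state(): the state, without advancing time (a new reading comes with each control period).
- grab_frame(name): name is "scene" or "top" or "wrist"; returns a dict with "image" (480x640x3 uint8, blue, green, red), "fovy" (degrees; the focal length in pixels is half the picture's height over the tangent of half this angle, whatever the lens; pixels are square), "cx", "cy" (the principal point, pixels), "dist" ([k1, k2, p1, p2, k3] as OpenCV has them; the pictures are not rectified), "origin" and "rotation" of the camera in the world; the wrist camera has in their place "tool_from_camera" (4x4, takes a point from camera to tool coordinates, whose origin is the TCP and whose axes are the flange's). Camera axes: x right, y down, z forward; pixel columns grow to the right and rows downward; lengths in mm; the calibration is good to about 2 mm. A picture is of the moment at which its call begins: read the wrist's pose just before it. There is no depth.
- job_done(): hands the job in; it is judged then, once.
The state is a dict: "time_s": time; "qpos": joint angles; "qvel": joint speeds; "effort": joint torques, N m; "ee_pos": TCP position; "ee_rot": TCP orientation; "force": force on the tool from outside, world axes, zero at the start; "torque": the same for the moment, N m; "gripper_width": finger opening in mm; "gripper_force": force on a finger pad.
Only numpy, scipy, OpenCV 4.12 (cv2) and the standard library are available. Lean on these libraries where they do the work, as an engineer would, in place of code of your own. Each camera call takes 0.05 s, during which the arm holds its last target. There are 200 camera calls.

## Task

Put the kettle on the hotplate: stand it upright with its whole base on the round cooking plate, setting it down gently, and let go of it. Then turn the hotplate's selector knob clockwise until its pointer clicks in at the diamond mark, and let go. Leave the other things on the worktop as they are.

Things in the scene. Friction and masses are not known exactly. Their poses are not given: they have to be found in the camera images.
- hotplate: Portable hotplate, fixed: low steel housing 200 mm (its x) by 380 mm (its y), 55 mm high, white enamelled top. Origin at the centre of its underside, on the worktop; x points away from the robot at yaw 0, z up. The dark round cooking plate is centred at y +90 mm in this frame (left end seen from the robot), the selector's axis at y -135 mm (right end).
- plate_top (a point): Centre of the top face of the round, dark cast cooking plate of the hotplate: 150 mm in diameter, its top face 65 mm above the worktop (10 mm above the enamelled top round it). Mind the room: wall cabinets hang over the back of the worktop from x = 0.55 m on, 0.48 m and more above it, and the stove's hood at the left from x = 0.36, y = 0.42 on, 0.47 m above it.
- selector (a joint): Angle of the selector knob in rad, growing clockwise seen from above. Seven click positions 0.45 rad apart from 0 (pointer at the ring mark, off) to 2.70, with end stops. The diamond mark is the fourth, 1.35. A sprung detent pulls it into the nearest position; about 0.1 N m turns it past a hump. It starts at one of the first three positions (0, 0.45, 0.90).
- selector_grip (a point): Point on the knob's vertical axis, 88 mm above the worktop; turns with the knob, its x along the bar to the pointer end. Black knob: disc 66 mm across, top face 64 mm above the worktop, and on it an upright bar grip 61 mm long (x), 14 mm thick (y), from 64 to 96 mm above the worktop. The pointer end is tapered; a white line on top runs to it.
- diamond_mark (a point): The diamond mark on the enamelled top, a dark square about 10 mm wide standing on its corner, 47 mm from the knob's axis and straight behind it (along the hotplate's +x). The other marks on the same circle are a small ring (off, first position, towards the cooking plate) and five plain ticks.
- kettle: Steel stove-top kettle, loose, about 0.6 kg, 120 mm in diameter, with a flat base 116 mm in diameter. Origin at the centre of its base, z up. Its short spout points along its +x and reaches 85 mm from the axis, 95 mm up. Over the top runs a straight black bar handle along its x.
- kettle_handle (a point): Centre of the kettle's bar handle, 150 mm above its base, straight above its centre. The bar is 96 mm long along the kettle's x, 20 mm wide (y), 17 mm high, edges rounded; 40 mm free below it at the ends, 30 mm over the lid's small knob in the middle.
- flour_tin: Bystander: upright green tin with a wooden lid, 112 x 112 x 160 mm, loose; origin at the centre of its underside. It stands at one side of the hotplate and the kettle at the other side; which is which varies.
- salt_shaker: Bystander: salt shaker with a rounded metal top, 44 mm in diameter, 90 mm high, loose, near the front edge at the right; origin at the centre of its underside.
- jam_jar: Bystander: jam jar, 75 mm in diameter, 112 mm high, loose, behind at the left; origin at the centre of its underside.
- mug: Bystander: white mug with a handle, 78 mm in diameter, 97 mm high, loose, behind at the right; origin at the centre of its underside.

How it is judged:
By the outcome, as a careful person would: the job done as asked, in the order asked, and still so for the second after the job is handed in, with the robot touching nothing.
It also fails if it takes over 58 s, if anything falls off the work surface, if the arm or the gripper's body presses on something with over 40 N, if the wrist force passes 120 N, or if a joint passes its speed limit or range.

## Working session

There is one attempt and no reset: what is moved stays moved. The work goes in short steps, Python scripts to look and compute and a tool call to move; the robot and the scene stay as the last step left them, time stands still between calls to the robot, and variables do not carry over. Pictures are saved under pics/ and viewed, at most 10 in all, crops included, and the job is handed in when it is done.

Besides the shell and the picture viewer there is one more tool, called after "Emit:" by a JSON object that holds its "name" and its "arguments". step_arm: Moves the arm, as the interface text tells. Its arguments: {"type":"object","properties":{"steps":{"type":"array","items":{"type":"array","items":{"type":"number"}}},"force":{"type":"number"}},"required":["steps"]}

```bash
mkdir -p pics; cat > h.py <<'E'
from workcell import *
import numpy as np, cv2
from scipy.spatial.transform import Rotation as R
def K(f):
    fl=240/np.tan(np.radians(f["fovy"]/2)); return np.array([[fl,0,f["cx"]],[0,fl,f["cy"]],[0,0,1.]])
def pose(f,s=None):
    if "origin" in f: return np.array(f["origin"],float),np.array(f["rotation"],float).reshape(3,3)
    Rt=R.from_euler('xyz',s["ee_rot"],degrees=True).as_matrix(); T=np.array(f["tool_from_camera"])
    return Rt@T[:3,3]+np.array(s["ee_pos"]),Rt@T[:3,:3]
def cast(f,px,z,s=None):
    o,r=pose(f,s); p=cv2.undistortPoints(np.array(px,float).reshape(-1,1,2),K(f),np.array(f["dist"],float)).reshape(-1,2)
    d=np.c_[p,np.ones(len(p))]@r.T
    return o+d*((z-o[2])/d[:,2:3])
def proj(f,pts,s=None):
    o,r=pose(f,s); q=(np.array(pts,float).reshape(-1,3)-o)@r
    return cv2.projectPoints(q,np.zeros(3),np.zeros(3),K(f),np.array(f["dist"],float))[0].reshape(-1,2)
E
python3 - <<'E'
from h import *
print(state())
for n in("scene","top"):
    f=grab_frame(n); cv2.imwrite(f"pics/{n}0.png",f["image"]); print(n,f["fovy"],f["origin"],f["rotation"],f["dist"])
E
```

```text
{'time_s': 0.0, 'qpos': array([-6.65753123e+01,  1.83513111e+01,  8.97076595e+01, -1.11902510e-03,
        7.20427412e+01, -1.14585621e+00]), 'qvel': array([ 0.07948367,  0.05874032, -0.04455793,  0.03809764, -0.00899341,
        0.09446045]), 'effort': array([-7.08728385e-04, -4.12464881e+01, -2.31975156e+01,  7.25385128e-02,
        4.56118758e-02, -1.74516681e-04]), 'ee_pos': array([ 238.88494667, -522.46661695,  213.1150915 ]), 'ee_rot': array([-1.79898287e+02, -9.70306460e-04,  2.45708890e+01]), 'force': array([ 0.77354185, -0.1899615 , -0.77984377]), 'torque': array([ 0.03295271, -0.05047853,  0.00355796]), 'gripper_force': 0.0, 'gripper_width': 91.08537520478059}
scene 44.17014388525174 [-281.26560267 -106.24397989 1293.02706896] [-146.32992365    0.45857739  -88.24353547] [0.0384264 0.        0.        0.        0.       ]
top 43.03020727161113 [ 236.18291989  -44.05530161 1581.10909104] [-1.69878637e+02  9.51648993e-02 -9.15882442e+01] [-0.0668988  0.         0.         0.         0.       ]
```

```bash
sed -i 's/np.array(f\["rotation"\],float).reshape(3,3)/R.from_euler("xyz",f["rotation"],degrees=True).as_matrix()/' h.py
```

```text
(no output)
```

View pics/scene0.png

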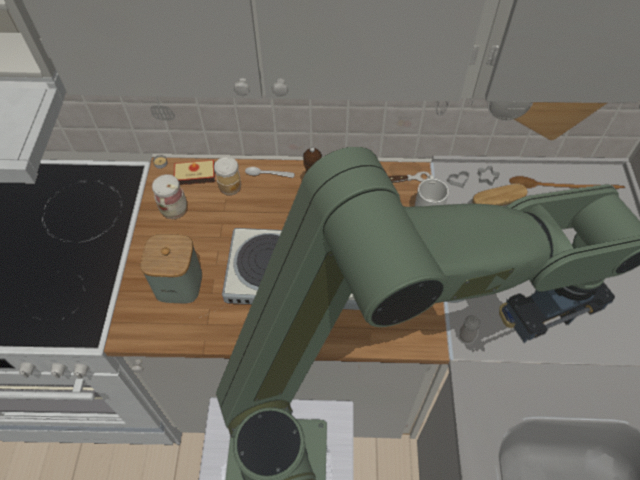

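View pics/top0.png

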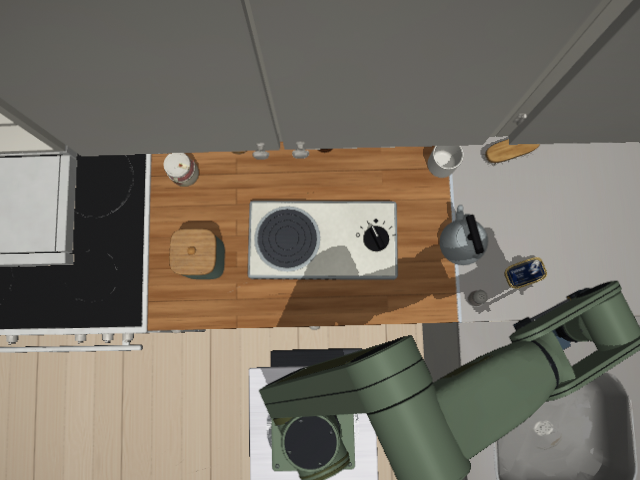

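```bash
python3 - <<'E'
from h import *
f=grab_frame("top"); im=f["image"]; g=im.max(2)
def big(m,box,k=1):
    x0,y0,x1,y1=box; mm=np.zeros_like(m); mm[y0:y1,x0:x1]=m[y0:y1,x0:x1]
    c=sorted(cv2.findContours(mm,cv2.RETR_EXTERNAL,cv2.CHAIN_APPROX_NONE)[0],key=cv2.contourArea)[-1]; return c
def up(b):
    return b
# plate
m=((g<110)*255).astype(np.uint8)
c=big(((g<120)*255).astype(np.uint8),(252,203,325,275)); w=cast(f,c.reshape(-1,2),65)[:,:2].astype(np.float32)
print("plate",cv2.fitEllipse(w))
# handle
c=big(((g<45)*255).astype(np.uint8),(460,205,495,260)); w=cast(f,c.reshape(-1,2),158)[:,:2].astype(np.float32)
print("handle",cv2.minAreaRect(w),cv2.contourArea(c))
# knob
c=big(((g<60)*255).astype(np.uint8),(362,225,392,255)); w=cast(f,c.reshape(-1,2),64)[:,:2].astype(np.float32)
print("knob",cv2.minEnclosingCircle(w),cv2.fitEllipse(w))
# hotplate top corners
print("corners",cast(f,[[249,202],[396,202],[396,277],[250,277]],55)[:,:2])
print("diamond",cast(f,[[376,220]],55))
print("kettle spout",cast(f,[[460,208]],95),"body",cast(f,[[462,240]],60))
cv2.imwrite("pics/c1.png",np.hstack([cv2.resize(im[195:285,335:425],None,fx=4.4,fy=4.4,interpolation=2),cv2.resize(im[195:285,420:510],None,fx=4.4,fy=4.4,interpolation=2)]))
E
```

```text
plate ((468.98193359375, 50.33108139038086), (147.0591278076172, 147.95301818847656), 163.28817749023438)
handle ((451.11175537109375, -396.1728515625), (94.10029602050781, 29.060256958007812), 12.403671264648438) 297.0
knob ((463.12994384765625, -173.72161865234375), 32.125831604003906) ((460.8423767089844, -173.9325408935547), (58.3541259765625, 61.349708557128906), 172.00592041015625)
corners [[ 566.1846214   146.16896396]
 [ 555.59534243 -230.61297443]
 [ 363.52014769 -221.46627677]
 [ 373.70890437  144.81337682]]
diamond [[ 510.17022886 -177.32663155   55.        ]]
kettle spout [[ 527.55091591 -385.13348971   95.        ]] body [[ 451.7379934  -392.76612261   60.        ]]
```

View pics/c1.png

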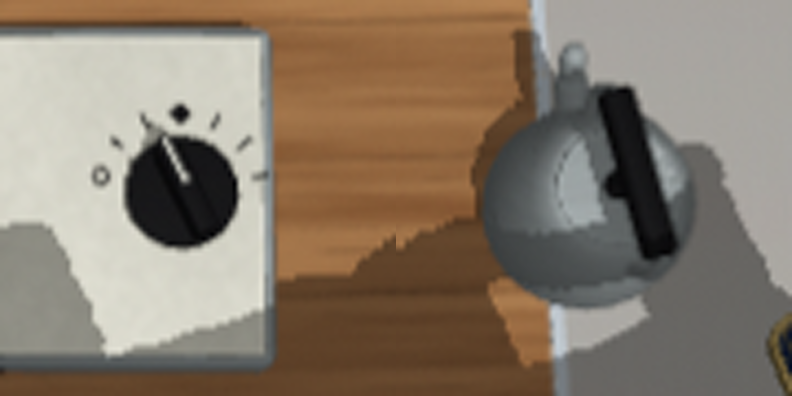

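The top view shows the cooking plate at (289,238), the knob at (376,238) with its pointer at the third position, and the kettle at (462,240). The kettle's handle is at (475,234), yawed about +13°. Knob needs one click.

Emit:
{"name": "step_arm", "arguments": {"steps": [[0,0,0,39,-9,-8,1],[0,0,0,39,-9,-8,1],[0,0,0,39,-9,-8,1],[0,0,0,39,-9,-8,1],[0,0,0,39,-9,-8,1],[0,0,6,0,0,0,1],[0,0,6,0,0,0,1],[0,0,0,0,0,0,1]]}}

```text
time_s: 1.15
ee_pos: [397.7, -400.7, 253.7]
ee_rot: [-180.0, 0.0, 12.7]
force: [-0.2, 0.2, 0.2]
gripper_width: 91.4
gripper_force: 0.0
```

```bash
python3 - <<'E'
from h import *
s=state(); f=grab_frame("wrist"); cv2.imwrite("pics/w1.png",f["image"]); print(s["ee_pos"],s["ee_rot"],f["tool_from_camera"],f["fovy"])
print(proj(f,[[451,-396,158],[451,-396,0]],s))
f=grab_frame("top"); cv2.imwrite("pics/t1.png",f["image"])
E
```

```text
[ 397.70075109 -400.71346753  253.65975335] [-1.79972532e+02  2.21611960e-02  1.26580339e+01] [[-5.42507867e-05 -9.66979659e-01 -2.54853558e-01  7.21949641e+01]
 [ 9.99999897e-01 -1.67568689e-04  4.22928105e-04  1.58384639e+00]
 [-4.51668351e-04 -2.54853509e-01  9.66979568e-01 -1.69041313e+02]
 [ 0.00000000e+00  0.00000000e+00  0.00000000e+00  1.00000000e+00]] 71.23192086063209
[[330.08417565 179.20606959]
 [327.5164978  169.83809114]]
```

View pics/w1.png

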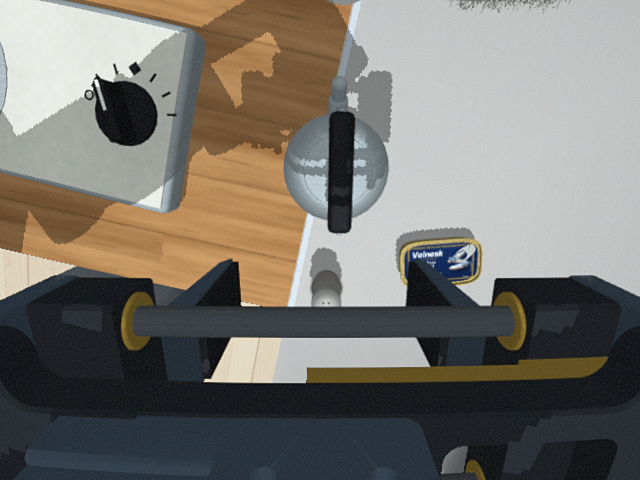

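```bash
python3 - <<'E'
from h import *
s=state(); f=grab_frame("wrist"); g=f["image"].max(2)
m=((g<45)*255).astype(np.uint8); m[:,:310]=0;m[:,375:]=0;m[:100]=0;m[240:]=0
c=max(cv2.findContours(m,0,1)[0],key=cv2.contourArea); w=cast(f,c.reshape(-1,2),157,s)[:,:2].astype(np.float32)
(cx,cy),sz,a=cv2.minAreaRect(w); print(cx,cy,sz,a)
Rt=R.from_euler('xyz',s["ee_rot"],degrees=True).as_matrix(); print(Rt.T@(np.array([cx,cy,131])-s["ee_pos"]))
E
```

```text
456.9016418457031 -402.8740234375 (92.38324737548828, 18.882469177246094) 11.78094482421875
[ 57.48742769  14.94646376 122.73620063]
```

Emit:
{"name": "step_arm", "arguments": {"steps": [[0,0,1,0,0,0,1],[0,0,0,29,7,10,1],[0,0,0,28,8,10,1],[0,0,0,0,0,30,1],[0,0,0,0,0,30,1],[0,0,0,0,0,22,1],[0,0,0,0,0,20,1],[0,0,0,0,0,0,1]]}}

```text
time_s: 2.3
ee_pos: [455.7, -403.5, 130.4]
ee_rot: [-179.8, 0.1, 11.6]
force: [-0.5, -0.8, 0.3]
gripper_width: 91.3
gripper_force: 0.0
```

Emit:
{"name": "step_arm", "arguments": {"force": 40, "steps": [[0,0,0,0,0,0,0.5],[0,0,0,0,0,0,0.3],[0,0,0,0,0,0,0.1],[0,0,0,0,0,0,0],[0,0,0,0,0,0,0],[0,0,0,0,0,0,0],[0,0,0,0,0,0,0],[0,0,0,0,0,0,0]]}}

```text
time_s: 3.3
ee_pos: [456.4, -403.4, 131.8]
ee_rot: [-179.9, 0.0, 11.6]
force: [-0.2, 2.7, -0.1]
gripper_width: 19.6
gripper_force: 40.0
```

Emit:
{"name": "step_arm", "arguments": {"steps": [[0,0,0,0,0,-6,0],[0,0,0,0,0,-12,0],[0,0,0,0,0,-20,0],[0,0,0,0,0,-25,0],[0,0,0,0,0,-25,0],[0,0,0,0,0,-22,0],[0,0,0,0,0,-12,0],[0,0,0,0,0,0,0]]}}

```text
time_s: 4.3
ee_pos: [456.8, -404.5, 254.7]
ee_rot: [179.9, -0.1, 11.6]
force: [-0.6, 0.2, -7.5]
gripper_width: 19.5
gripper_force: 40.0
```

```bash
python3 - <<'E'
from h import *
s=state(); print(s["ee_pos"],s["ee_rot"],s["force"],s["gripper_width"])
Rt=R.from_euler('xyz',s["ee_rot"],degrees=True).as_matrix(); print(Rt.T@(np.array([468,50,s["ee_pos"][2]])-s["ee_pos"]))
E
```

```text
[ 456.76356329 -404.51368215  254.66272423] [ 1.79915065e+02 -5.22603559e-02  1.15645520e+01] [-0.59169497  0.21029765 -7.54712168] 19.473795897498796
[ 102.12548065 -443.03387379   -0.56360194]
```

Emit:
{"name": "step_arm", "arguments": {"steps": [[0,0,0,3,-12,0,0],[0,0,0,5,-22,0,0],[0,0,0,7,-31,0,0],[0,0,0,8,-35,0,0],[0,0,0,8,-35,0,0],[0,0,0,8,-35,0,0],[0,0,0,8,-35,0,0],[0,0,0,8,-35,0,0]]}}

```text
time_s: 5.3
ee_pos: [461.2, -155.1, 253.6]
ee_rot: [-179.9, 0.0, 11.6]
force: [0.5, -0.7, -7.7]
gripper_width: 19.9
gripper_force: 40.0
```

Emit:
{"name": "step_arm", "arguments": {"steps": [[0,0,0,8,-35,0,0],[0,0,0,8,-35,0,0],[0,0,0,8,-35,0,0],[0,0,0,8,-35,0,0],[0,0,0,7,-31,0,0],[0,0,0,5,-20,0,0],[0,0,0,3,-12,0,0],[0,0,0,0,0,0,0]]}}

```text
time_s: 6.3
ee_pos: [466.9, 51.0, 253.8]
ee_rot: [180.0, 0.0, 11.7]
force: [0.7, -1.4, -6.3]
gripper_width: 19.7
gripper_force: 40.0
```

```bash
python3 - <<'E'
from h import *
s=state(); print(s["ee_pos"],s["ee_rot"],s["force"],s["gripper_width"])
f=grab_frame("wrist"); cv2.imwrite("pics/w2.png",f["image"])
f=grab_frame("scene"); cv2.imwrite("pics/s2.png",f["image"])
E
```

```text
[466.91590854  51.02123759 253.78649481] [1.79989980e+02 3.21712392e-02 1.16750325e+01] [ 0.72841316 -1.41829436 -6.27660392] 19.706258557948285
```

View pics/w2.png

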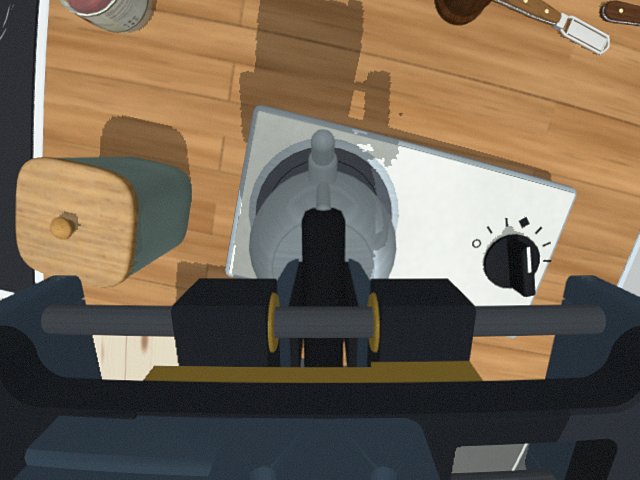

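Emit:
{"name": "step_arm", "arguments": {"steps": [[0,0,0,0,0,8,0],[0,0,0,0,0,12,0],[0,0,0,0,0,12,0],[0,0,0,0,0,9,0],[0,0,0,0,0,5,0],[0,0,0,1,0,4,0],[0,0,0,0,0,2,0],[0,0,0,0,0,0,0]]}}

```text
time_s: 7.4
ee_pos: [468.7, 50.5, 202.0]
ee_rot: [180.0, -0.0, 11.6]
force: [-0.6, -0.4, -6.9]
gripper_width: 19.7
gripper_force: 40.0
```

Emit:
{"name": "step_arm", "arguments": {"steps": [[0,0,0,0,0,1,0],[0,0,0,0,0,1,0],[0,0,0,0,0,1,0],[0,0,0,0,0,1,0],[0,0,0,0,0,0.5,0],[0,0,0,0,0,0.5,0],[0,0,0,0,0,0,0],[0,0,0,0,0,0,0]]}}

```text
time_s: 8.4
ee_pos: [468.6, 50.4, 197.0]
ee_rot: [180.0, -0.0, 11.6]
force: [-0.1, 0.1, -8.0]
gripper_width: 19.7
gripper_force: 40.0
```

Emit:
{"name": "step_arm", "arguments": {"steps": [[0,0,0,0,0,0.5,0],[0,0,0,0,0,0.5,0],[0,0,0,0,0,0,0],[0,0,0,0,0,0,0],[0,0,0,0,0,0.5,0],[0,0,0,0,0,0,0],[0,0,0,0,0,0,0],[0,0,0,0,0,0,0]]}}

```text
time_s: 9.4
ee_pos: [468.9, 50.7, 196.6]
ee_rot: [-180.0, -0.1, 11.6]
force: [-2.3, 1.1, 5.0]
gripper_width: 19.8
gripper_force: 40.0
```

Emit:
{"name": "step_arm", "arguments": {"force": 10, "steps": [[0,0,0,0,0,0,0],[0,0,0,0,0,0,0],[0,0,0,0,0,0,0.3],[0,0,0,0,0,0,0.4],[0,0,0,0,0,0,0.6],[0,0,0,0,0,0,0.8],[0,0,0,0,0,0,0.8],[0,0,0,0,0,0,0.8]]}}

```text
time_s: 10.4
ee_pos: [468.7, 50.4, 195.4]
ee_rot: [180.0, 0.0, 11.6]
force: [0.6, -0.2, 0.3]
gripper_width: 72.0
gripper_force: 0.0
```

Emit:
{"name": "step_arm", "arguments": {"steps": [[0,0,0,0,0,-5,0.8],[0,0,0,0,0,-10,0.8],[0,0,0,0,0,-15,0.8],[0,0,0,0,0,-20,0.8],[0,0,0,0,0,-20,0.8],[0,0,0,-20,0,0,0.8],[0,0,0,-30,0,0,0.8],[0,0,0,0,0,0,0.8]]}}

```text
time_s: 11.4
ee_pos: [418.7, 40.2, 266.7]
ee_rot: [180.0, -0.1, 11.6]
force: [1.1, 0.2, 0.6]
gripper_width: 73.2
gripper_force: 0.0
```

```bash
python3 - <<'E'
from h import *
s=state(); print(s["ee_pos"],s["ee_rot"],s["force"],s["gripper_width"])
f=grab_frame("wrist"); cv2.imwrite("pics/w3.png",f["image"])
print(proj(f,[[469,50,65],[463,-173.7,64],[463,-173.7,96]],s))
im=f["image"]; g=im.max(2)
m=((g<40)*255).astype(np.uint8); m[:,:430]=0; m[:130]=0; m[300:]=0
for c in cv2.findContours(m,0,1)[0]:
    if cv2.contourArea(c)>100: print(cv2.boundingRect(c),cv2.contourArea(c))
E
```

```text
[418.6528037   40.2263517  266.74586834] [ 1.79979996e+02 -1.03261217e-01  1.15519814e+01] [1.08714054 0.16206214 0.60854931] 73.19647518521657
[[321.93425696 174.11246854]
 [511.46907609 220.06836678]
 [527.57815088 225.83906687]]
(462, 278, 114, 22) 1743.5
(483, 190, 55, 59) 2387.0
```

View pics/w3.png

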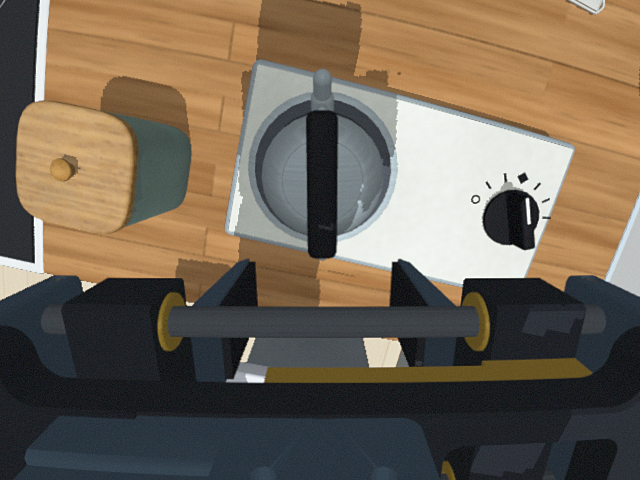

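The kettle stands on the plate, with its handle at (322,185) and dark plate showing around the base. The knob is at (511,217) with its pointer still at the third position and the diamond at (523,177).

Emit:
{"name": "step_arm", "arguments": {"steps": [[0,0,0,-5,20,0,0.6],[0,0,0,-10,45,0,0.6],[0,0,0,-11,50,0,0.6],[0,0,0,-11,50,0,0.6],[0,0,0,-10,45,0,0.6],[0,0,0,-6,21,20,0.6],[0,0,-6.4,0,0,30,0.6],[0,0,-6.4,0,0,30,0.6]]}}

```text
time_s: 12.45
ee_pos: [415.4, -197.6, 185.0]
ee_rot: [179.9, -0.1, 24.5]
force: [-0.2, 0.3, -0.1]
gripper_width: 54.6
gripper_force: 0.0
```

```bash
python3 - <<'E'
from h import *
f=grab_frame("wrist"); f=grab_frame("wrist"); s=state(); f=grab_frame("wrist"); im=f["image"]; cv2.imwrite("pics/w4.png",im[0:300,100:540])
print(s["ee_pos"],s["ee_rot"])
print(proj(f,[[463,-173.7,64],[463,-173.7,96]],s)-[100,0])
E
```

```text
[ 413.14116252 -196.1193601   182.98001408] [-179.7373376     0.20980899   24.34360536]
[[221.80757689 174.36057484]
 [221.46285958 177.02802408]]
```

View pics/w4.png

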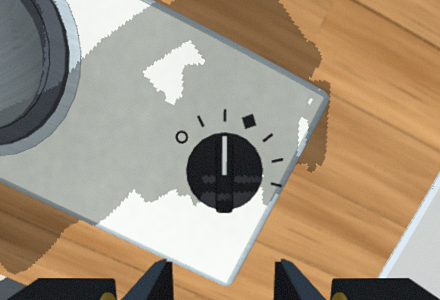

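```bash
python3 - <<'E'
from h import *
s=state(); f=grab_frame("wrist"); im=f["image"]; g=im.max(2)
m=((g<75)*255).astype(np.uint8); m[:,:280]=0;m[:,370:]=0;m[:128]=0;m[225:]=0
m=cv2.morphologyEx(m,cv2.MORPH_CLOSE,np.ones((9,9)))
c=max(cv2.findContours(m,0,1)[0],key=cv2.contourArea).reshape(-1,2)
d=c[c[:,1]<195]  # front part: disc edge
Rt=R.from_euler('xyz',s["ee_rot"],degrees=True).as_matrix()
w=cast(f,d,64,s)[:,:2]
A=np.c_[2*w,np.ones(len(w))]; q=np.linalg.lstsq(A,(w**2).sum(1),rcond=None)[0]; print("disc",q[:2],np.sqrt(q[2]+q[:2]@q[:2]))
print(Rt.T@(np.array([q[0],q[1],71])-s["ee_pos"]), s["ee_pos"])
wl=((im.min(2)>150)*255).astype(np.uint8); k=np.zeros_like(wl); k[135:185,315:335]=wl[135:185,315:335]
p=np.argwhere(k)[:,::-1]; W=cast(f,p,96,s); T=(W-s["ee_pos"])@Rt; print(len(p),T.mean(0),np.polyfit(T[:,0],T[:,1],1))
E
```

```text
disc [ 465.75552399 -174.40630801] 31.584031018086232
[ 56.2155143    1.1232317  113.70662353] [ 414.26859167 -196.59801395  184.78605327]
150 [70.17011059  1.30417031 88.68694522] [4.80382984e-04 1.27046178e+00]
```

Emit:
{"name": "step_arm", "arguments": {"steps": [[0,0,0,16,0.5,0,0.6],[0,0,0,25,0.7,0,0.6],[0,0,0,15,0,10,0.6],[0,0,0,0,0,25,0.6],[0,0,0,0,0,30,0.6],[0,0,0,0,0,25,0.6],[0,0,0,0,0,15,0.6],[0,0,0,0,0,7,0.6]]}}

```text
time_s: 13.65
ee_pos: [465.8, -174.3, 72.9]
ee_rot: [-180.0, 0.0, 24.4]
force: [-0.4, 0.5, 0.5]
gripper_width: 54.5
gripper_force: 0.0
```

Emit:
{"name": "step_arm", "arguments": {"force": 20, "steps": [[0,0,0,0,0,0,0.5],[0,0,0,0,0,0,0.3],[0,0,0,0,0,0,0.2],[0,0,0,0,0,0,0.1],[0,0,0,0,0,0,0],[0,0,0,0,0,0,0],[0,0,0,0,0,0,0],[0,0,0,0,0,0,0]]}}

```text
time_s: 14.65
ee_pos: [464.9, -173.1, 73.8]
ee_rot: [-179.8, -0.0, 24.3]
force: [-1.4, 4.7, 5.7]
gripper_width: 13.9
gripper_force: 20.0
```

Emit:
{"name": "step_arm", "arguments": {"steps": [[0,0,3,0,0,0,0],[0,0,4,0,0,0,0],[0,0,4,0,0,0,0],[0,0,4,0,0,0,0],[0,0,4,0,0,0,0],[0,0,4,0,0,0,0],[0,0,3,0,0,0,0],[0,0,0,0,0,0,0]]}}

```text
time_s: 15.65
ee_pos: [465.0, -173.3, 73.8]
ee_rot: [-179.9, 0.1, -1.7]
force: [-1.4, 5.5, 5.4]
gripper_width: 13.9
gripper_force: 20.0
```

Emit:
{"name": "step_arm", "arguments": {"steps": [[0,0,0,0,0,0,0],[0,0,0,0,0,0,0],[0,0,0,0,0,0,0.2],[0,0,0,0,0,0,0.3],[0,0,0,0,0,0,0.4],[0,0,0,0,0,0,0.6],[0,0,0,0,0,0,0.6],[0,0,0,0,0,0,0.6]]}}

```text
time_s: 16.65
ee_pos: [465.6, -174.6, 73.4]
ee_rot: [180.0, -0.0, -1.6]
force: [-0.3, 0.6, -0.3]
gripper_width: 54.8
gripper_force: 0.0
```

Emit:
{"name": "step_arm", "arguments": {"steps": [[0,0,0,0,0,-10,0.6],[0,0,0,0,0,-20,0.6],[0,0,0,0,0,-30,0.6],[0,0,0,0,0,-30,0.6],[0,0,0,0,0,-20,0.6],[0,0,0,-25,0,0,0.6],[0,0,0,-30,0,0,0.6],[0,0,0,0,0,0,0.6]]}}

```text
time_s: 17.65
ee_pos: [409.2, -172.7, 184.2]
ee_rot: [180.0, -0.0, -1.7]
force: [0.0, 0.4, -0.0]
gripper_width: 54.8
gripper_force: 0.0
```

```bash
python3 - <<'E'
from h import *
s=state(); f=grab_frame("wrist"); im=f["image"]; w=im[0:300,100:540]
f=grab_frame("top"); t=f["image"][190:290,230:370]; cv2.imwrite("pics/w5.png",np.hstack([w[:,110:],cv2.resize(t,(420,300),interpolation=2)]))
print(s["ee_pos"],s["ee_rot"],s["force"])
E
```

```text
[ 409.16492451 -172.72223331  184.19938141] [ 1.79983313e+02 -2.08774243e-02 -1.68057170e+00] [ 0.03036397  0.4468895  -0.0488516 ]
```

View pics/w5.png

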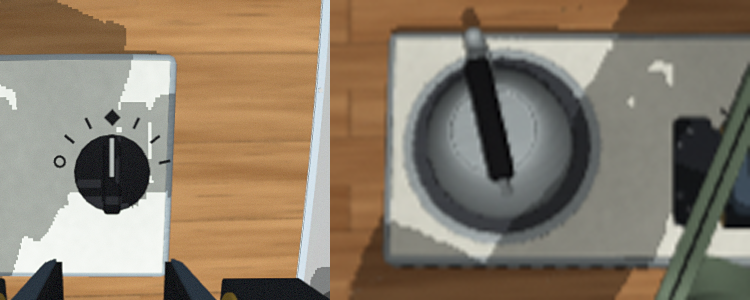

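```bash
python3 - <<'E'
from h import *
f=grab_frame("top"); im=f["image"]; print(cast(f,[[282.7,230]],223))
m=((im.max(2)<40)*255).astype(np.uint8); m[:,:260]=0;m[:,310:]=0;m[:195]=0;m[270:]=0
c=max(cv2.findContours(m,0,1)[0],key=cv2.contourArea); print(cv2.minAreaRect(cast(f,c.reshape(-1,2),223)[:,:2].astype(np.float32)))
E
```

```text
[[462.94947854  49.24146521 223.        ]]
((464.297607421875, 52.41307067871094), (93.07740783691406, 30.841209411621094), 17.185787200927734)
```

```bash
python3 -c "
from workcell import *
print(job_done())"
```

```text
the job is handed in; nothing more can be done
None
```

The kettle stands upright on the cooking plate, about 5 mm off centre by the camera, the knob's pointer is at the diamond mark, the gripper has let go of both, and the job was handed in after about 18 s.

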